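# Clear the salt tin and pop the touch-latch lid

## Robot

A 6-joint arm with a two-finger parallel gripper is mounted at the origin on the work surface. World frame = base frame: x ahead of the robot, y to its left, z up, the work surface at z = 0. Lengths are in m, angles in degrees, forces in N, time in s.
With the tool pointing down it reaches from about 0.4 to 0.825 m from the base axis. Payload 7 kg.
Tool frame: the origin (TCP) lies midway between the tips of the shut fingers; the grasp point (between the pads) lies 19 mm behind it; z points along the fingers, y is the direction in which the jaws open and shut (so a half turn about z gives the same grasp; the last joint's range is limited). The gripper opens to 88 mm and grips with 3 to 60 N. Pads are 19 mm wide; open, the fingers measure 130 mm over their backs; the gripper's body (78 mm by 193 mm) begins 47 mm behind the grasp point.
Start: joints at [88.986, 20.546, 0.682, 0, -70.136, -16.507], TCP at [0.203, 0.644, 0.227] pointing down, gripper open.
Joint ranges: [-176.03, 176.03], [-82.01, 121.73], [-58.28, 71.71], [-173.87, 95.51], [-174.79, -0.11], [-173.66, 173.66]. Speed limits (degrees/s): [136.94, 136.94, 172.46, 180, 180, 180].

## Interface

Orientations are given as a 3x3 rotation matrix whose columns are the frame's x, y, z axes.
In Python, from rig import robot gives the robot as it stands. Calls block until the motion is done:
- robot.goto(position, orientation): joint-space move of the TCP to a pose.
- robot.servo_line(position, ori=None, speed=0.15): straight line of the TCP; ori=None keeps the orientation; speed is the mean speed in m/s.
- robot.movej(angles): joint-space move.
- robot.move_gripper(opening): opening from 0.0 (shut) to 1.0 (fully open); the grip force is fixed at half the most; returns when the fingers have stopped.
- robot.dwell(seconds).
- robot.ik(position, orientation): joint angles nearest the present ones, or None.
- robot.grab_frame(name): name is "scene" or "top" or "wrist"; returns (picture, depth): 400x640x3 uint8, red, green, blue; 400x640 float32, m along the optical axis (not along the pixel's ray), 0 where there is no reading.
- robot.camera_info(name): a dict with "vfov" (degrees; the focal length in pixels is half the picture's height over the tangent of half this angle, whatever the lens; pixels are square), "cx", "cy" (the principal point, pixels), "k1" (the pictures are not rectified: a ray, as slopes to the right and down, at radius r is drawn at 1 + k1 r^2 times it, then the intrinsics apply), "view" (4x4, takes a point from world to camera coordinates); the wrist camera has in their place "T_tool_cam" (4x4, takes a point from camera to tool coordinates, whose origin is the TCP and whose axes are the flange's). Camera axes: x right, y down, z forward; pixel columns grow to the right and rows downward; lengths in m; the calibration is good to about 2 mm. A picture is of the moment at which its call begins: read the wrist's pose just before it. camera_info takes no time and is no camera call.
A pose or a line that the arm cannot do raises robot.Unreachable and nothing moves.
- robot.job_done(): hands the job in, once; it reports no verdict.
Readings, each from a call of its own:
- robot.read_t(): time.
- robot.read_qpos(): joint angles.
- robot.read_qvel(): joint speeds.
- robot.read_effort(): joint torques, N m.
- robot.read_position(): TCP position.
- robot.read_tcp_rot(): TCP orientation.
- robot.read_force(): force on the tool from outside, world axes, zero at the start.
- robot.read_ft_torque(): the same for the moment, N m.
- robot.read_grip_width(): opening from 0.0 (shut) to 1.0 (fully open).
Only numpy, scipy, OpenCV 4.12 (cv2) and the standard library are available. Lean on these libraries where they do the work, as an engineer would, in place of code of your own. Each camera call takes 0.05 s, during which the arm holds its last target. There are 200 camera calls.

## Task

Get the white-lidded skewer box open: gently push the salt tin off the white lid across to the round black rubber rest in the steel deck of the same box and leave it standing upright wholly on it, then press the white lid down near its blue dot until the catch lets go and leave the lid standing ajar on its spring. Only push and press, never lift the tin, and leave the green-lidded box shut and the squeeze bottle and brush on it where they are.

Things in the scene. Friction and masses are not known exactly. Their poses are not given: they have to be found in the camera images.
- box_white: fixed steel box, 220 (x) x 280 (y) x 110 mm high; origin centre of underside, z up. Top: white lid over y -8 to +135, x -100 to +98 mm, 110 mm up; fixed steel deck, no rim, over y -138 to -12 mm, full depth, 109 mm up. Lid hinges on the box's +x side (away from the robot), free edge on the -x side
- rest_white (a point): centre of the round black rubber rest, 110 mm across, let in flush with the steel deck of the white-lidded box: in the middle of the deck (box x 0, y -75 mm, 109 mm up); the tin belongs here
- press_white (a point): centre of the blue dot (26 mm across) on top of the white lid, 33 mm in from the middle of the lid's free edge and 165 mm from its hinge; press here straight down
- lid_white (a joint): white lid angle (rad): 0 shut and latched, negative pushed in (stop -0.05, 8 mm at the dot), positive open (stop 0.42: its spring holds it ajar, free edge 80 mm up). The push-to-open catch lets go when pushed in past -0.025 (4 mm at the dot, about 5 N); then, let free, the lid springs up by itself within a second and does not latch again
- tin: low round steel salt tin with a red cap, 64 mm across and 48 mm high, about 160 g, standing on the white lid at the start; origin at the centre of its underside, z along its axis
- box_green: the same kind of box with a green lid (yellow dot), to be left alone: same sizes, axes and origin as the white-lidded box; the places of the two boxes may be swapped
- lid_green (a joint): angle of the green lid (rad), 0 shut; works like the white one and must stay shut
- bottle: empty clear plastic squeeze bottle with orange nozzle, 54 mm across, 190 mm high, standing on the steel deck of the green-lidded box; origin at the centre of its underside; leave alone
- brush: black silicone brush, 175 mm long, 16 mm high, lying on the green lid; origin under its middle, x towards the bristles; leave alone
Things that resemble listed ones, but are neither listed nor needed, are in the scene too. There is more than one size of the tin; the one meant has the size given above.

How it is judged (in metres and radians):
On the way, in this order (a step that is already met when the one before it is completed fails the run):
1. the tin stands at rest on the rubber rest while the white lid is still shut (horizontal distance between tin and rest_white below 0.026 m and angle between tin's own z axis and vertical below 0.08 rad and linear speed of tin below 0.02 m/s and value of joint lid_white between -0.012 and 0.03 rad), for 0.2 s.
2. the white lid is pressed in (value of joint lid_white below -0.018 rad), for 0.01 s.
3. the white lid has sprung ajar (value of joint lid_white above 0.3 rad), for 0.2 s.
At the end, for the whole second after the job is handed in: The white lid stands ajar on its spring (over 0.3 rad), still; the tin stands upright (within 0.08 rad), at rest on the round rubber rest in that box's deck, its centre within 26 mm of the rest's centre; the green lid is shut (horizontal distance between tin and rest_white below 0.026 m and value of joint lid_white above 0.3 rad and velocity of joint lid_white between -0.05 and 0.05 rad/s and z of tin in the frame of box_white between 0.105 and 0.113 m and angle between tin's own z axis and vertical below 0.08 rad and linear speed of tin below 0.02 m/s and value of joint lid_green between -0.015 and 0.03 rad); the robot touches nothing.
It fails at once if the tin is lifted more than 12 mm off the box's top (height (world z) of tin above 0.122 m).
It fails at once if the tin is tipped or knocked off the box (angle between tin's own z axis and vertical above 0.35 rad or height (world z) of tin below 0.095 m).
It fails at once if the tin is squeezed or struck hard (over 25 N) (contact force between the fingers and tin above 25 N).
It fails at once if the green lid is pressed or opened (value of joint lid_green above 0.05 rad or value of joint lid_green below -0.018 rad).
It fails at once if the squeeze bottle or the brush is moved by more than 20 mm or tipped (distance of any of bottle, brush from where it was at the start of the episode above 0.02 m or angle between bottle's own z axis and vertical above 0.3 rad).
It also fails if it takes over 54 s, if anything falls off the work surface, if the arm or the gripper's body presses on something with over 40 N, if the wrist force passes 120 N, or if a joint passes its speed limit or range.

## Working session

There is one attempt and no reset: what is moved stays moved. The work goes in short steps, each a Python script; the robot and the scene stay as the last script left them, time stands still between calls to the robot, and variables do not carry over. Pictures are saved under pics/ and viewed, on a budget of 10 in all, crops included, one or two more only if the job needs it, and the job is handed in when it is done.

```bash
mkdir -p pics; ls; cat > h.py <<'E'
from rig import robot
import numpy as np, cv2
def cam(name):
    i=robot.camera_info(name)
    if name=="wrist":
        T=np.eye(4);T[:3,:3]=np.array(robot.read_tcp_rot());T[:3,3]=robot.read_position()
        M=T@np.array(i["T_tool_cam"])
    else: M=np.linalg.inv(np.array(i["view"]))
    f=200/np.tan(np.radians(i["vfov"])/2)
    K=np.array([[f,0,i["cx"]],[0,f,i["cy"]],[0,0,1]])
    return dict(M=M,K=K,k1=i["k1"])
def rays(c,uv):
    p=cv2.undistortPoints(np.array(uv,float).reshape(-1,1,2),c["K"],np.array([c["k1"],0,0,0.])).reshape(-1,2)
    return np.c_[p,np.ones(len(p))]@c["M"][:3,:3].T
def onplane(c,uv,z):
    d=rays(c,uv);o=c["M"][:3,3]
    return o+d*((z-o[2])/d[:,2])[:,None]
def grab(name,save=None):
    c=cam(name);im,dp=robot.grab_frame(name)
    if save: cv2.imwrite("pics/"+save,cv2.cvtColor(im,cv2.COLOR_RGB2BGR))
    return c,im,dp
E
python3 - <<'E'
from h import *
for n in("scene","top"):
    c,im,dp=grab(n,n+"1.png"); print(n,c["M"].round(3).tolist(),c["k1"])
print(robot.camera_info("wrist"),robot.read_t())
E
```

```text
pics
scene [[0.55, 0.734, -0.397, 0.789], [0.835, -0.476, 0.275, -0.221], [0.013, -0.483, -0.875, 0.793], [0.0, 0.0, 0.0, 1.0]] 0.031752923061232036
top [[0.003, -0.988, 0.151, 0.284], [-1.0, 0.0, 0.021, -0.015], [-0.021, -0.152, -0.988, 1.264], [0.0, 0.0, 0.0, 1.0]] -0.11082295598359594
{'vfov': 71.02523545946664, 'cx': 321.55849059209334, 'cy': 200.50661972706675, 'k1': -0.020818275045038935, 'T_tool_cam': array([[ 6.83230905e-04, -9.62521960e-01, -2.71202892e-01,
         7.35291777e-02],
       [ 9.99999751e-01,  6.09985012e-04,  3.54372198e-04,
         1.45777285e-04],
       [-1.75661324e-04, -2.71203067e-01,  9.62522138e-01,
        -1.57980250e-01],
       [ 0.00000000e+00,  0.00000000e+00,  0.00000000e+00,
         1.00000000e+00]])} 0.1
```

View pics/top1.png

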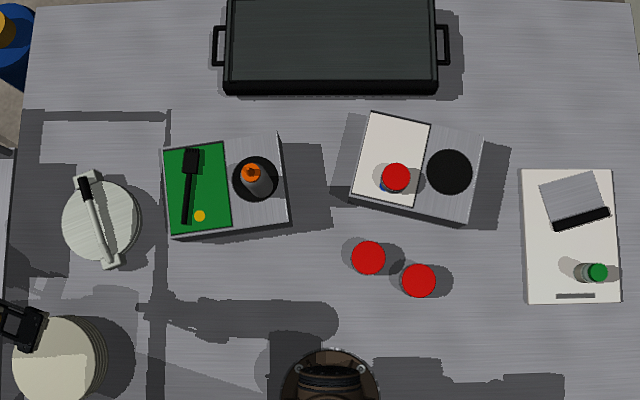

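View pics/scene1.png

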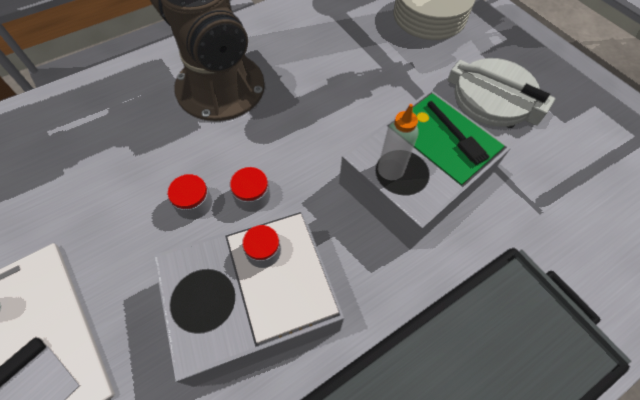

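The top view shows the white lid at about (390,160) with the tin on it at (396,177). The tin partly hides the blue dot at about (385,186). The rest is at (449,172) in the same box, the green box is at (230,185) and the two decoy tins are on the table. Next I'll measure positions.

```bash
cat >> h.py <<'E'
def big(mask,near):
    n,l,s,cen=cv2.connectedComponentsWithStats(mask.astype(np.uint8))
    k=l[near[1],near[0]]
    m=(l==k).astype(np.uint8)
    return max(cv2.findContours(m,cv2.RETR_EXTERNAL,cv2.CHAIN_APPROX_NONE)[0],key=cv2.contourArea).reshape(-1,2)
def circ(c,cnt,z):
    p=onplane(c,cnt,z)[:,:2]; (x,y),(a,b),t=cv2.fitEllipse((p*1000).astype(np.float32))
    return round(x,1),round(y,1),round(a,1),round(b,1)
def red(im): h=cv2.cvtColor(im,cv2.COLOR_RGB2HSV); return ((h[...,0]<8)|(h[...,0]>172))&(h[...,1]>150)&(h[...,2]>60)
def dark(im): return im.max(2)<45
def quad(c,cnt,z):
    p=(onplane(c,cnt,z)[:,:2]*1000).astype(np.float32)
    return cv2.minAreaRect(cv2.convexHull(p))
E
python3 - <<'E'
from h import *
for n,t,r,w,g,gr,ot in(("top",(396,177),(449,172),(385,135),(212,165),None,[(368,258),(419,281)]),("scene",(261,243),(202,300),(290,290),(440,140),None,[(188,190),(249,184)])):
    c,im,dp=grab(n)
    print(n,"tin",circ(c,big(red(im),t),.158),[circ(c,big(red(im),o),.048) for o in ot])
    print(" rest",circ(c,big(dark(im),r),.109), "px",im[r[1],r[0]])
    h=cv2.cvtColor(im,cv2.COLOR_RGB2HSV)
    wh=(im.min(2)>185)&(im.astype(int)[...,0]-im[...,2]>2)
    q=quad(c,big(wh,w),.11);print(" lid",q,cv2.boxPoints(q).round().tolist(),im[w[1],w[0]])
    gm=(h[...,0]>50)&(h[...,0]<75)&(h[...,1]>120)
    q=quad(c,big(gm,g),.11);print(" green",q)
    b=(h[...,0]>95)&(h[...,0]<130)&(h[...,1]>130)&(h[...,2]>50)
    ys,xs=np.nonzero(b[100:350]);
    print(" blue",len(xs),[(x,y+100) for x,y in zip(xs,ys) if x>100][:6])
    print(" tin depth z", (c["M"]@np.r_[rays(dict(c,M=np.eye(4)),[t])[0]*dp[t[1],t[0]],1])[:3].round(4))
E
```

```text
top tin (512.5, -146.5, 60.0, 60.3) [(338.9, -90.8, 77.9, 78.4), (284.2, -209.4, 77.9, 78.9)]
 rest (533.5, -276.6, 104.7, 106.4) px [19 18 16]
 lid ((564.791015625, -141.37486267089844), (139.83204650878906, 196.29205322265625), 76.35302734375) [[453.0, -186.0], [644.0, -232.0], [677.0, -97.0], [486.0, -50.0]] [197 192 186]
 green ((495.5913391113281, 309.9700622558594), (201.1171875, 144.93914794921875), 8.493121147155762)
 blue 16 [(np.int64(380), np.int64(183)), (np.int64(380), np.int64(184)), (np.int64(380), np.int64(185)), (np.int64(381), np.int64(185)), (np.int64(380), np.int64(186)), (np.int64(381), np.int64(186))]
 tin depth z [ 0.5101 -0.1471  0.1595]
scene tin (513.7, -147.6, 59.1, 61.8) [(277.9, -207.8, 78.1, 83.3), (332.1, -88.8, 76.8, 82.7)]
 rest (532.1, -276.4, 102.8, 103.5) px [41 40 40]
 lid ((562.9853515625, -141.40687561035156), (142.16259765625, 195.95419311523438), 76.58828735351562) [[451.0, -188.0], [642.0, -233.0], [675.0, -95.0], [484.0, -50.0]] [217 211 207]
 green ((494.502685546875, 309.42572021484375), (199.54542541503906, 143.50238037109375), 8.398222923278809)
 blue 0 []
 tin depth z [ 0.516  -0.1479  0.1566]
```

Both cameras agree to about 2 mm, and the lid and rest fit the given geometry at a yaw of −13.5°. The tin is at (513,−147) mm and the rest at (532.6,−276.4). I'll push with the jaws partly open as a cradle, stop about 25 mm short, and check.

```bash
cat >> h.py <<'E'
TIN=np.array([.513,-.147]);REST=np.array([.5327,-.2764])
D=(REST-TIN)/np.linalg.norm(REST-TIN)
def ori(d): return np.array([[d[0],d[1],0],[d[1],-d[0],0],[0,0,-1]]).T
E
sed -i 's/^def ori.*/def ori(d): return np.column_stack([[d[0],d[1],0],[d[1],-d[0],0],[0,0,-1]])/' h.py
python3 - <<'E'
from h import *
P=lambda p,z:[p[0],p[1],z]
st=TIN-D*(.0345+.024)
for s in (1,-1):
    print(s,D*s,robot.ik(P(st,.3),ori(D*s)))
p=robot.read_position(); robot.servo_line([p[0],p[1],.36],speed=.2)
robot.goto(P(st,.34),ori(D))
robot.move_gripper(.45)
robot.servo_line(P(st,.17),speed=.15)
print(robot.read_t(),robot.read_position(),robot.read_grip_width(),robot.read_force())
c,im,dp=grab("wrist","w1.png")
print(circ(c,big(red(im),tuple(np.argwhere(red(im)).mean(0).astype(int)[::-1])),.158))
E
```

```text
1 [ 0.15050693 -0.98860895] [ 11.97030933   2.6110656  -12.61243764   0.         -74.77649676
  -3.31400445]
-1 [-0.15050693  0.98860895] None
6.05 [ 0.50475188 -0.08913549  0.1707952 ] 0.44761134191237184 [0.42125829 0.18824636 0.11300129]
(505.2, -76.8, 319.4, 556.9)
```

View pics/w1.png

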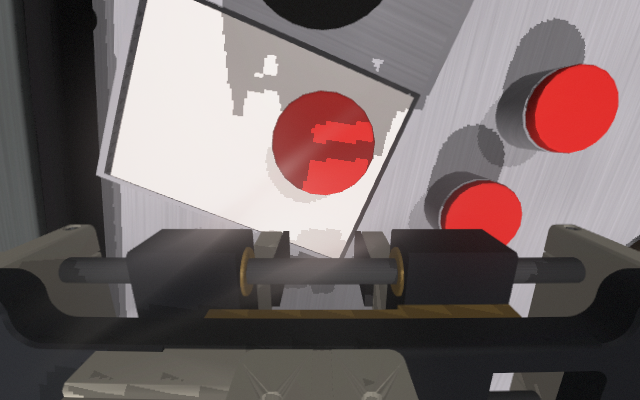

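The wrist view shows the tin at (324,142), centred ahead of the cradle (gap centre about 320), with the lid and rest beyond it. Now I'll go down and push.

```bash
python3 - <<'E'
from h import *
P=lambda p,z:[p[0],p[1],z]
c,im,dp=grab("wrist"); print("tin",circ(c,big(red(im),(324,142)),.158))
st=TIN-D*(.0345+.024)
robot.servo_line(P(st,.1195),speed=.06)
print(robot.read_position(),robot.read_force())
e=REST-D*(.0345+.025)
# in stages
for k in np.linspace(0,1,4)[1:]:
    robot.servo_line(P(st+(e-st)*k,.1195),speed=.03)
    print(robot.read_t(),robot.read_position(),robot.read_force())
c,im,dp=grab("wrist","w2.png"); print("tin",circ(c,big(red(im),(324,142)),.158))
for n in("top","scene"):
    c,im,dp=grab(n,n+"2.png");h=red(im)
    for t in cv2.connectedComponentsWithStats(h.astype(np.uint8))[3][1:]:
        t=t.astype(int)
        if h[t[1],t[0]]:
            b=big(h,t)
            if len(b)>30: print(n,circ(c,b,.158),t)
E
```

```text
tin (511.1, -150.1, 54.4, 62.1)
[ 0.50449934 -0.08916095  0.11980922] [ 0.05235187  0.25921934 -0.25774838]
8.7333 [ 0.51066307 -0.1319666   0.11948631] [0.73520885 0.74603883 0.364118  ]
10.325 [ 0.51734215 -0.1747026   0.11957175] [1.20253564 1.7416471  2.47930566]
11.9167 [ 0.52369445 -0.21748544  0.11952792] [-0.09686351  0.80519723 -1.12302474]
tin (529.7, -256.7, 51.8, 60.0)
top (331.5, -114.5, 9.6, 36.0) [382 258]
top (284.2, -191.8, 70.8, 71.7) [418 280]
scene (399.7, -108.3, 65.5, 70.1) [248 183]
scene (531.5, -265.5, 29.1, 60.7) [201 287]
```

View pics/w2.png

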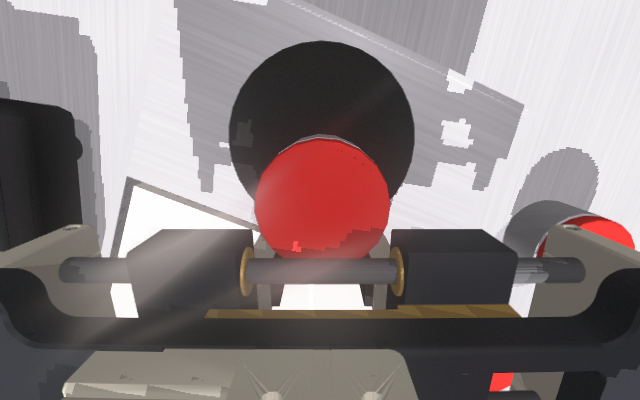

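The tin is in the cradle, straight ahead of the rest: front cap edge at (322,138), sides at columns 255 and 390. I'll take its distance from the front arc, then finish.

```bash
cat >> h.py <<'E'
def arc(c,im,near,z=.158,r=.030):
    b=big(red(im),near); b=b[b[:,1]<195]
    p=onplane(c,b,z)[:,:2]
    from scipy.optimize import least_squares
    return least_squares(lambda q:np.linalg.norm(p-q,axis=1)-r,p.mean(0)).x
E
python3 - <<'E'
from h import *
P=lambda p,z:[p[0],p[1],z]
R=REST
def meas():
    c,im,dp=grab("wrist"); t=arc(c,im,(324,180)); p=np.array(robot.read_position()[:2])
    g=im.copy(); k=dark(im); 
    rest=big(k,(322,80)); rest=rest[rest[:,1]<120]
    rr=onplane(c,rest,.109)[:,:2]
    print("tin",t,"ahead of tcp",(t-p)@D,"to rest along/side",(R-t)@D,(R-t)@np.array([D[1],-D[0]]))
    print("rest top arc: far extent along D", ((rr-R)@D).max(), "width",np.ptp(rr@np.array([D[1],-D[0]])), "mid",(lambda s:(s.max()+s.min())/2)((rr-R)@np.array([D[1],-D[0]])))
    return t,p
t,p=meas()
go=(R-t)@D
assert .012<go<.035
robot.servo_line(P(p+D*(go-.001),.1195),speed=.025)
print(robot.read_t(),robot.read_force()); robot.dwell(.3)
c,im,dp=grab("wrist","w3.png"); t=arc(c,im,(324,180)); print("tin",t,t-R)
E
```

```text
tin [ 0.52820201 -0.25325259] ahead of tcp 0.036059615163320964 to rest along/side 0.023560714847148702 -0.0009629104307501207
rest top arc: far extent along D 0.05559359726636905 width 0.08175986890619352 mid -0.0025676999102873556
13.1667 [ 0.39977655  0.82662993 -0.0022355 ]
tin [ 0.53226232 -0.27581242] [-0.00043768  0.00058758]
```

The tin is centred to within 1 mm. Next: back off, rise, find the blue dot and check the tin.

```bash
python3 - <<'E'
from h import *
P=lambda p,z:[p[0],p[1],z]
p=np.array(robot.read_position()[:2])
robot.servo_line(P(p-D*.05,.1195),speed=.06)
robot.servo_line(P(p-D*.05,.25),speed=.15)
robot.move_gripper(0)
dot=np.array([.5000,-.1261])
robot.goto(P(dot+np.array([0,.03]),.24),ori(D))
for n in("wrist","top","scene"):
    c,im,dp=grab(n,n+"4.png")
    h=cv2.cvtColor(im,cv2.COLOR_RGB2HSV)
    b=((h[...,0]>95)&(h[...,0]<130)&(h[...,1]>110)&(h[...,2]>40)).astype(np.uint8)
    for s,ce in list(zip(*cv2.connectedComponentsWithStats(b)[2:]))[1:]:
        if s[4]>15: print(n,s[4],ce.round(),onplane(c,[ce],.11)[0].round(4))
    h=red(im).astype(np.uint8)
    for s,ce in list(zip(*cv2.connectedComponentsWithStats(h)[2:]))[1:]:
        if s[4]>60: print(n,"red",s[4],ce.round(),onplane(c,[ce],.158)[0].round(4))
print(robot.read_t(),robot.read_position())
E
```

```text
wrist 472 [326. 163.] [ 0.5005 -0.1276  0.11  ]
wrist red 964 [316.   8.] [ 0.5286 -0.2491  0.158 ]
wrist red 3880 [516. 116.] [ 0.3525 -0.1977  0.158 ]
wrist red 2937 [447. 204.] [ 0.3894 -0.1145  0.158 ]
top 1835 [16. 43.] [0.8795 0.8144 0.11  ]
top 70 [385. 186.] [ 0.4986 -0.1273  0.11  ]
top red 598 [452. 168.] [ 0.5316 -0.2729  0.158 ]
top red 897 [368. 257.] [ 0.3337 -0.084   0.158 ]
top red 911 [418. 280.] [ 0.2841 -0.1917  0.158 ]
scene 127 [269. 240.] [ 0.4987 -0.1263  0.11  ]
scene red 525 [243. 188.] [ 0.4029 -0.1215  0.158 ]
scene red 1030 [187. 191.] [ 0.3539 -0.2102  0.158 ]
scene red 1230 [197. 291.] [ 0.5333 -0.2734  0.158 ]
16.9667 [ 0.50028875 -0.09658998  0.24012259]
```

View pics/wrist4.png

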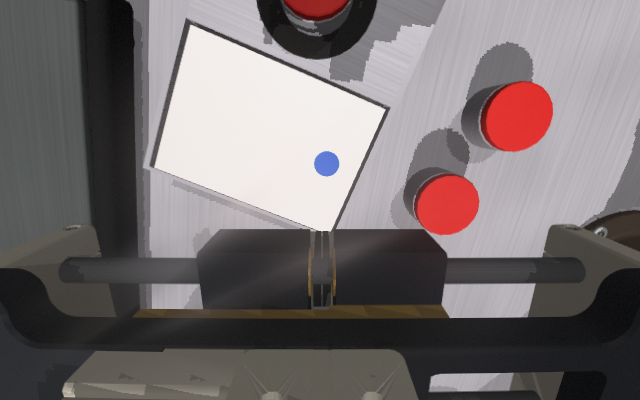

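The wrist view shows the shut lid with the bare blue dot at (326,163), which is (0.4996,−0.127) and matches the other cameras and the geometry. The tin is on the rest. Now I'll press.

```bash
python3 - <<'E'
from h import *
d=[.4996,-.1270]
robot.servo_line(d+[.24]); robot.servo_line(d+[.118],speed=.12); robot.dwell(.2)
f0=np.array(robot.read_force())
for z in(.111,.108,.1065,.105,.104,.103):
    robot.servo_line(d+[z],speed=.02)
    print(z,robot.read_position()[2],(np.array(robot.read_force())-f0).round(2))
    if robot.read_position()[2]<.1045: break
robot.servo_line(d+[.30],speed=.2)
robot.dwell(.8)
print(robot.read_t())
for n in("top","scene"):
    c,im,dp=grab(n,n+"5.png")
    h=red(im).astype(np.uint8)
    for s,ce in list(zip(*cv2.connectedComponentsWithStats(h)[2:]))[1:]:
        if s[4]>60: print(n,"red",s[4],ce.round(),onplane(c,[ce],.158)[0].round(4))
E
```

```text
0.111 0.11083695182656855 [ 0.57 -0.5   0.12]
0.108 0.10823322222927317 [-1.08  0.06  4.28]
0.1065 0.1068571064975929 [-2.2   1.66  5.78]
0.105 0.1052430701465204 [-1.51 -0.06  5.76]
0.104 0.10417217484788041 [-1.66  1.61  5.96]
22.175
top red 615 [452. 168.] [ 0.5317 -0.2723  0.158 ]
top red 897 [368. 257.] [ 0.3337 -0.084   0.158 ]
top red 911 [418. 280.] [ 0.2841 -0.1917  0.158 ]
scene red 1032 [187. 191.] [ 0.354  -0.2103  0.158 ]
scene red 229 [242. 193.] [ 0.411  -0.1284  0.158 ]
scene red 1233 [197. 291.] [ 0.5332 -0.2733  0.158 ]
```

View pics/scene5.png

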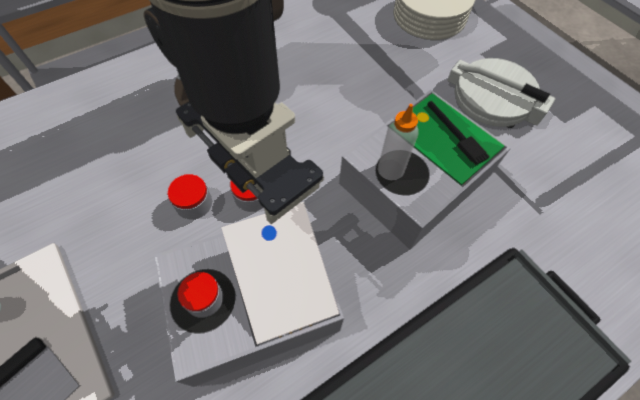

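The tin stands on the rest, and the lid's free edge appears only slightly changed. I'll measure the lid angle from depth.

```bash
python3 - <<'E'
from h import *
for n,pts in(("scene",[(269,233),(240,240),(250,280),(300,290),(270,330)]),("top",[(390,130),(400,160),(375,165),(385,186)])):
    c,im,dp=grab(n)
    for t in pts:
        q=rays(dict(c,M=np.eye(4)),[t])[0]*dp[t[1],t[0]]
        print(n,t,im[t[1],t[0]],(c["M"]@np.r_[q,1])[:3].round(4))
print(robot.read_t())
E
```

```text
scene (269, 233) [ 32  95 193] [ 0.5161 -0.1301  0.1766]
scene (240, 240) [219 214 211] [ 0.5018 -0.1767  0.1785]
scene (250, 280) [219 214 211] [ 0.5602 -0.1944  0.1492]
scene (300, 290) [218 213 210] [ 0.6152 -0.1324  0.1328]
scene (270, 330) [219 214 210] [ 0.6395 -0.206   0.1142]
top (390, 130) [53 45 37] [ 0.454  -0.0765  0.7021]
top (400, 160) [11 11 10] [ 0.4578 -0.1081  0.5392]
top (375, 165) [221 215 209] [ 0.5342 -0.1     0.1729]
top (385, 186) [175 171 164] [ 0.4853 -0.12    0.1843]
22.375
```

The dot is 67 mm up, so the lid is open about 0.41 rad. The arm is clear at z = 0.30, so I'm handing in.

```bash
python3 - <<'E'
from h import *
print(robot.read_force(), robot.read_t()); robot.job_done()
E
```

```text
[-0.53325627  0.430229    1.09589421] 22.375
the job is handed in; nothing more can be done
```

The white-lidded box is open and the salt tin stands on its rubber rest. I handed the job in at 22.4 s; no verdict is reported.

- **Tin:** I pushed it off the lid with the half-open fingers as a cradle. It stopped about 1 mm from the rest's centre by the wrist camera. The top and scene cameras put it 3–4 mm off, all well inside 26 mm. The wrist force, a noisy reading, stayed under about 3.5 N during the push.
- **Lid:** I pressed the blue dot down about 6 mm at about 6 N, then withdrew upwards. Depth readings afterwards put the dot 67 mm up, so the lid stands ajar at about 0.41 rad.
- **Other things:** The scene image after the press shows the green lid shut and the bottle and brush where they were. I judged this by eye and did not measure it.
- **Arm:** The tool was at z = 0.30, touching nothing, when I handed in.

No check failed.

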